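# Clamp the blue column in the bench chuck

### The job

Take the short steel column with the blue band and blue end plug out of the rack, lower it upright into the open three-jaw bench chuck until it stands on the chuck's floor, and let go of it. Then turn the chuck's black knurled sleeve clockwise, seen from above, until the jaws clamp the column firmly and the sleeve will go no further, and let go. Leave the red column standing in the rack.

Things in the scene. Friction and masses are not known exactly. Their poses are not given: they have to be found in the camera images.
- column_blue: column to clamp: loose upright steel cylinder, 85 mm long, about 0.15 kg; end fittings 18 mm wide (lowest 26 mm, and 55 to 82 mm up), 16 mm waist with blue band between, blue plug 13 mm wide, 3 mm thick on top. Origin: centre of its underside; z along it to the plug. In the white rack (72 x 150 x 40 mm, fixed) its lowest 30 mm are in a 21 mm hole, 55 mm stand out.
- column_red: the same column with red band and plug, to be left alone, in the rack's other hole, 80 mm from the blue one along the rack's length. Origin and axes as for the blue one.
- chuck_jaws: 3 smooth brass jaws, 20 mm wide, in a fixed upright chuck (foot 100 mm wide, 12 thick). Origin: on the chuck axis, level with the sleeve's top rim, 72 mm above the bench; z up. Chuck floor 43 mm below it. Jaws 120 deg apart, 3 to 42 mm below the rim, opening 38 mm wide at sleeve 0, 33 mm at 0.25. A standing column shows 42 mm above the rim; closing jaws slide it to the centre.
- sleeve (a joint): sleeve angle, rad: 0 fully open, grows clockwise seen from above; starts 0 to 0.25. Black knurled ring on the chuck axis, 60 mm outside, 52 mm bore, 24 to 72 mm above the bench, white line (chuck +x side at 0). Each rad moves each jaw 10 mm inwards: they meet the column near 1.0, and it stiffens and stops by 1.1 (1.3 if empty). Takes 0.25 N m, more to clamp; stays where left and keeps its clamp.
Not all that is in view belongs to the job. There is more than one size of the part that bears chuck_jaws; the job needs the smallest.

How it is judged:
By the outcome, as a careful person would: the job done as asked, in the order asked, and still so for the second after the job is handed in, with the robot touching nothing.
It also fails if it takes over 48 s, if anything falls off the work surface, if the arm or the gripper's body presses on something with over 40 N, if the wrist force passes 120 N, or if a joint passes its speed limit or range.

### The arm

A 7-joint arm with a two-finger parallel gripper is mounted at the origin on the work surface. World frame = base frame: x ahead of the robot, y to its left, z up, the work surface at z = 0. Lengths are in m, angles in rad, forces in N, time in s.
With the tool pointing down it reaches from about 0.425 to 0.875 m from the base axis. Payload 4.7 kg.
Tool frame: the origin (TCP) lies midway between the tips of the shut fingers; the grasp point (between the pads) lies ctrl.grasp_offset behind it (ctrl.grasp_offset is the distance from the TCP to the grasp point, in m); z points along the fingers, y is the line along which they close (so a half turn about z gives the same grasp; the last joint's range is limited). The gripper opens to 87 mm and grips with 3 to 60 N. Pads are 19 mm wide; open, the fingers measure 117 mm over their backs; the gripper's body (75 mm by 190 mm) begins 51 mm behind the grasp point.
Start: joints at [1.325, 0.321, -0.07, 1.45, 0.023, 1.371, -0.057], TCP at [0.167, -0.628, 0.223] pointing down, gripper open.
Joint ranges: [-2.86, 2.86], [-0.3, 2.09], [-1.38, 1.24], [0.06, 2.45], [-1.56, 4.7], [0.09, 2.05], [-2.69, 2.69]. Speed limits (rad/s): [2.57, 2.57, 3.14, 3.14, 3.14, 3.14, 3.14].

### API

Orientations are given as a rotation vector (axis times angle).
In Python, from bench import ctrl gives the robot as it stands. The module is installed in compiled form; this text tells all that it offers.
- The arm moves only by the tool jog_arm, never from a script. Its argument "moves" is one flat list of numbers, 7 for each row, row after row: the shift along the tool's x, y, z in units of 30 cm (1.0 is 30 cm), then the turn, a rotation vector about the tool's x, y, z in units of 60 degrees (1.0 is 60 degrees), then the gripper's target within -1 to 1 (fully open at 1, half-way at 0, shut at -1). In form: [x, y, z, wx, wy, wz, fingers, x, y, z, wx, wy, wz, fingers, ...]. A call has exactly 8 rows; each row is the pose to reach, as a shift and turn from the pose commanded when the call began, along the tool's axes at that moment; what a row does not reach only later rows make up. A row lasts 1/8 s, in which the tool goes at most 62.5 mm and 10.7 degrees, less where a joint would pass 70% of its speed; a pose out of reach is approached as far as the arm can. A call with a number of a shift or a turn outside -1 to 1 is refused whole. A call with a gripper value outside its range is refused whole. The fingers move at their own pace and stop on an object; "newtons" is the grip in N (left out, the last holds). Time passes only in rows, so rows that repeat a pose let the fingers close, or fill a call up. It gives the time, the measured TCP pose, the force, the opening and the grip force at its end, in the units of the state.
- ctrl.get_state(): the state, without advancing time (a new reading comes with each control period).
- ctrl.get_image(name): name is "side" or "top"; returns a dict with "pixels" (400x640x3 uint8, red, green, blue), "fx", "fy", "cx", "cy" (pixels), "xyz" and "rotation" of the camera in the world. Camera axes: x right, y up, looking along -z (the intrinsics and any distortion apply to the point x, -y, -z); pixel columns grow to the right and rows downward; lengths in m; the calibration is good to about 2 mm. A picture is of the moment at which its call begins. There is no depth.
- ctrl.close_job(): hands the job in; it is judged then, once.
The state is a dict: "time": time; "joint_positions": joint angles; "qd": joint speeds; "joint_torque": joint torques, N m; "position": TCP position; "tool_rot": TCP orientation; "ft_force": force on the tool from outside, world axes, zero at the start; "torque": the same for the moment, N m; "grip_width": opening from 0.0 (shut) to 1.0 (fully open); "grip_force": force on a finger pad.
Only numpy, scipy, OpenCV 4.12 (cv2) and the standard library are available. Lean on these libraries where they do the work, as an engineer would, in place of code of your own. Each camera call takes 0.05 s, during which the arm holds its last target. There are 200 camera calls.

## Working session

There is one attempt and no reset: what is moved stays moved. The work goes in short steps, Python scripts to look and compute and a tool call to move; the robot and the scene stay as the last step left them, time stands still between calls to the robot, and variables do not carry over. Pictures are saved under pics/ and viewed, at most 10 in all, crops included, and the job is handed in when it is done.

Besides the shell and the picture viewer there is one more tool, called in YAML: its name, and indented under it one key for each argument. jog_arm: Moves the arm, as the interface text tells. Its arguments: {"type":"object","properties":{"moves":{"type":"array"},"newtons":{"type":"number"}},"required":["moves"]}

```bash
mkdir -p pics; cat > h.py <<'E'
import numpy as np, cv2
from bench import ctrl
def grab(n):
    im=ctrl.get_image(n); return im
def save(im,f): cv2.imwrite(f,cv2.cvtColor(np.ascontiguousarray(im),cv2.COLOR_RGB2BGR))
E
python3 - <<'E'
from h import *
for n in("top","side"):
    im=grab(n); save(im["pixels"],f"pics/{n}0.png"); np.save(n+"0.npy",im["pixels"]); print({k:v for k,v in im.items() if k!="pixels"})
print(ctrl.get_state(),ctrl.grasp_offset)
E
```

```text
{'fx': 402.03621567531815, 'fy': 402.03621567531815, 'cx': 320.8096926180724, 'cy': 196.32473958133667, 'xyz': array([ 0.38116895, -0.0166377 ,  0.8650143 ]), 'rotation': array([ 0.11222913, -0.10486019, -1.54600147])}
{'fx': 484.0656048776605, 'fy': 484.0656048776605, 'cx': 317.4511523167425, 'cy': 193.61003848786555, 'xyz': array([0.32031999, 0.83034784, 0.55138539]), 'rotation': array([ 0.13336797, -1.53960486, -2.58542986])}
{'time': 0.1, 'joint_positions': array([ 1.32507416,  0.32171294, -0.07004007,  1.45154611,  0.02260319,
        1.37080052, -0.05688959]), 'qd': array([ 9.29888194e-04, -1.21483042e-03,  7.28646688e-06, -5.00956426e-03,
        1.94099426e-05,  6.93261606e-04,  6.19950509e-04]), 'joint_torque': array([ 1.39941255e-05, -4.92572308e+01, -4.05539526e-01, -3.13398814e+01,
       -6.40356797e-02,  3.96020373e-02,  4.59296439e-05]), 'position': array([ 0.16678937, -0.62772802,  0.22159733]), 'tool_rot': array([-3.11348523e+00, -4.06761401e-01,  5.13593578e-04]), 'ft_force': array([-0.06423517, -0.84217851, -0.45914287]), 'torque': array([ 0.04569177,  0.01038775, -0.01453054]), 'grip_force': 0.0, 'grip_width': 1.0000119991852323} 0.0187
```

View pics/top0.png

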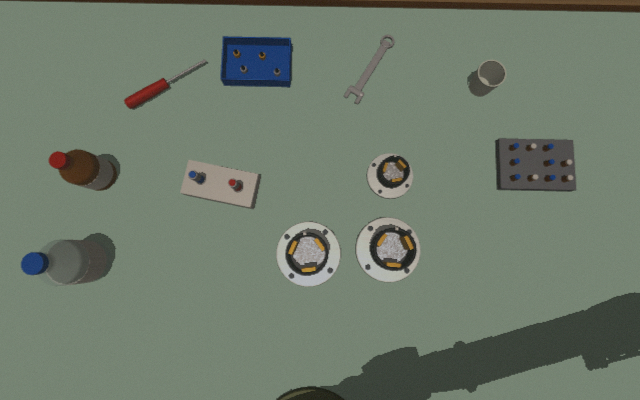

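View pics/side0.png

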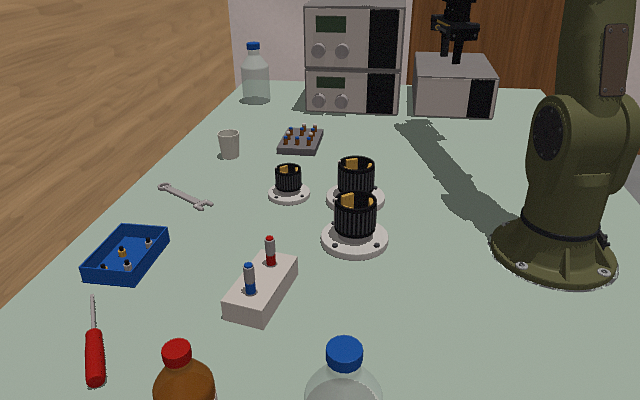

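The top view has +x up. Blue plug is at about (195,175) and red at (234,183). The smallest chuck is at about (393,171), with the larger ones at (308,252) and (389,247). The side view agrees: blue at (249,267), small chuck at (288,177).

```bash
cat >> h.py <<'E'
from scipy.spatial.transform import Rotation as R
def ray(im,u,v):
    d=np.array([(u-im["cx"])/im["fx"],-(v-im["cy"])/im["fy"],-1]); return im["xyz"],R.from_rotvec(im["rotation"]).apply(d)
def onz(im,u,v,z):
    o,d=ray(im,u,v); return o+d*(z-o[2])/d[2]
def tri(a,b):
    A=[];y=[]
    for o,d in(a,b):
        d=d/np.linalg.norm(d);P=np.eye(3)-np.outer(d,d);A.append(P);y.append(P@o)
    p=np.linalg.lstsq(np.vstack(A),np.hstack(y),rcond=None)[0]
    return p,[np.linalg.norm(P@p-q) for P,q in zip(A,y)]
def blob(px,box,kind):
    u0,v0,u1,v1=box; hsv=cv2.cvtColor(np.ascontiguousarray(px[v0:v1,u0:u1]),cv2.COLOR_RGB2HSV)
    h,s,v=hsv[...,0],hsv[...,1].astype(int),hsv[...,2]
    m={"blue":(h>100)&(h<130)&(s>110)&(v>50),"red":((h<8)|(h>172))&(s>110)&(v>50),"black":(v<60),"white":(v>150)&(s<40)}[kind].astype(np.uint8)
    n,l,st,c=cv2.connectedComponentsWithStats(m)
    return [(st[i].tolist(),(c[i]+[u0,v0]).round(2).tolist()) for i in range(1,n) if st[i,4]>5],m
E
python3 - <<'E'
from h import *
T=grab("top");S=grab("side")
tp,sp=T["pixels"],S["pixels"]
for k,b,c in(("blue",(180,160,215,195),(235,250,265,305)),("red",(220,170,250,200),(260,228,282,275))):
    print(k,blob(tp,b,k)[0],blob(sp,c,k)[0])
# foot of small chuck: ellipse; sleeve
m=blob(tp,(360,148,420,204),"white")[1]; 
hsv=cv2.cvtColor(tp,cv2.COLOR_RGB2HSV)
big=np.hstack([cv2.resize(tp[148:204,360:420],None,fx=6,fy=6,interpolation=0),cv2.resize(tp[145:201,180:240],None,fx=6,fy=6,interpolation=0)])
save(big,"pics/c1.png")
big=np.hstack([cv2.resize(sp[155:210,260:315],None,fx=6,fy=6,interpolation=0),cv2.resize(sp[250:305,225:280],None,fx=6,fy=6,interpolation=0)])
save(big,"pics/c2.png")
E
```

```text
blue [([9, 11, 7, 6, 33], [192.09, 173.7])] [([9, 12, 8, 7, 42], [247.67, 264.74]), ([10, 32, 11, 13, 101], [249.99, 288.46])]
red [([9, 9, 6, 7, 32], [231.69, 182.19]), ([16, 15, 5, 5, 10], [238.6, 187.8])] [([6, 7, 7, 6, 33], [269.06, 237.7]), ([6, 26, 10, 12, 93], [270.41, 260.02])]
```

View pics/c1.png

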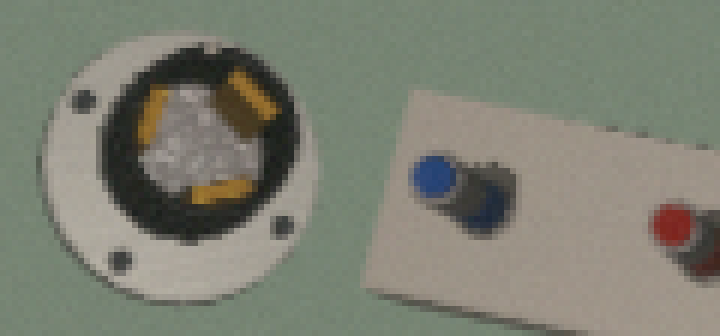

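View pics/c2.png

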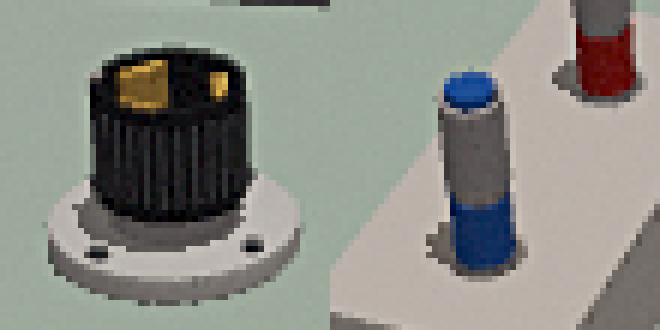

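Crop 1 shows the small chuck's rim centred near (394.7,170.8) in the full picture, its white line at about (395,156), and the blue plug at (192,174). Crop 2 shows the rim spanning u 275–302 in the side view, and the blue column standing upright.

```bash
python3 - <<'E'
from h import *
T=grab("top");S=grab("side")
tp,sp=T["pixels"],S["pixels"]
for k,a,b in(("blue",(192.09,173.7),(247.67,264.74)),("red",(231.69,182.19),(269.06,237.7))):
    print(k,tri(ray(T,*a),ray(S,*b)),onz(T,*a,.095),onz(S,*b,.095))
# foot: pixels that are not green bench, hull -> z plane circle
def foot(im,box):
    px=im["pixels"];u0,v0,u1,v1=box
    h=px[v0:v1,u0:u1].astype(int)
    m=((h[...,1]-h[...,0]<8)).astype(np.uint8)
    m=cv2.morphologyEx(m,cv2.MORPH_OPEN,np.ones((3,3)))
    c=max(cv2.findContours(m,0,1)[0],key=cv2.contourArea)
    return cv2.convexHull(c)[:,0]+[u0,v0]
f=foot(T,(360,148,420,204))
for z in(0.,.012):
    P=np.array([onz(T,u,v,z)[:2] for u,v in f]); A=np.c_[2*P,np.ones(len(P))]
    s=np.linalg.lstsq(A,(P**2).sum(1),rcond=None)[0]; print("foot",z,s[:2],np.sqrt(s[2]+s[0]**2+s[1]**2),P.min(0),P.max(0))
print("rim",onz(T,394.7,170.8,.072))
# black rim in top view
m=blob(tp,(368,148,415,195),"black")[1];n,l,st,c=cv2.connectedComponentsWithStats(m);i=1+np.argmax(st[1:,4]);ys,xs=np.where(l==i);print("black",xs.min()+368,xs.max()+368,ys.min()+148,ys.max()+148)
m=blob(sp,(262,155,315,210),"black")[1];n,l,st,c=cv2.connectedComponentsWithStats(m);i=1+np.argmax(st[1:,4]);ys,xs=np.where(l==i);print("black side",xs.min()+262,xs.max()+262,ys.min()+155,ys.max()+155)
a=(288.3,169.3)
print(onz(S,288.3,169.3,.072),tri(ray(T,394.7,170.8),ray(S,*a)))
# line
print("line",onz(T,395.3,155.8,.072), onz(S,275.3,168,.072))
E
```

```text
blue (array([0.52831623, 0.240985  , 0.09314016]), [np.float64(0.00032723748502908056), np.float64(0.00032723748502826654)]) [0.52763392 0.24028756 0.095     ] [0.5278195  0.24332964 0.095     ]
red (array([0.5132438 , 0.16251031, 0.09359703]), [np.float64(0.00047996981639927816), np.float64(0.000479969816399058)]) [0.51252294 0.1620932  0.095     ] [0.51315658 0.16448727 0.095     ]
foot 0.0 [ 0.55150615 -0.16041408] 0.051073727607013286 [ 0.50119154 -0.2096492 ] [ 0.60174687 -0.11110401]
foot 0.012 [ 0.54914313 -0.15841953] 0.05036520206174368 [ 0.49952651 -0.20697162] [ 0.59868688 -0.10979351]
rim [ 0.54676202 -0.15885976  0.072     ]
black 377 409 156 187
black side 275 301 163 191
[ 0.54777462 -0.15109028  0.072     ] (array([ 0.54868761, -0.15950779,  0.06777407]), [np.float64(0.0010313884376189188), np.float64(0.001031388437618887)])
line [ 0.57764698 -0.16016489  0.072     ] [ 0.57904945 -0.15382739  0.072     ]
```

```bash
cat >> h.py <<'E'
def plan(p,yaw):
    """target TCP p, tool-x azimuth yaw (deg), tool down; from measured pose -> row numbers"""
    s=ctrl.get_state();r=R.from_rotvec(s["tool_rot"]);c,q=np.cos(np.radians(yaw)),np.sin(np.radians(yaw))
    G=R.from_matrix(np.array([[c,q,0],[q,-c,0],[0,0,-1]]))
    print((r.inv().apply(np.array(p)-s["position"])/.3).round(3),((r.inv()*G).as_rotvec(degrees=True)/60).round(3),s["position"].round(4),"t",s["time"])
E
python3 -c "
from h import *
plan((.408,-.408,.23),45)"
```

```text
[ 0.965 -0.502 -0.026] [-0.001 -0.    -0.502] [ 0.1669 -0.628   0.2222] t 0.3
```

jog_arm:
  moves: [0.97,-0.5,0,0,0,-0.5,1,0.97,-0.5,0,0,0,-0.5,1,0.97,-0.5,0,0,0,-0.5,1,0.97,-0.5,0,0,0,-0.5,1,0.97,-0.5,0,0,0,-0.5,1,0.97,-0.5,0,0,0,-0.5,1,0.97,-0.5,0,0,0,-0.5,1,0.97,-0.5,0,0,0,-0.5,1]

```text
time: 1.3
position: [0.4078, -0.4104, 0.2224]
tool_rot: [2.905, 1.195, -0.002]
ft_force: [-1.0, 0.4, -0.2]
grip_width: 0.997
grip_force: 0.0
```

```bash
python3 -c "
from h import *
plan((.56,-.14,.23),60);plan((.528,.1,.23),79)"
```

```text
[ 0.995 -0.284 -0.027] [-0.     0.001 -0.255] [ 0.4078 -0.4104  0.2224] t 1.3
[ 1.481 -0.927 -0.027] [-0.001  0.001 -0.572] [ 0.4078 -0.4104  0.2224] t 1.3
```

jog_arm:
  moves: [1,-0.3,0,0,0,-0.57,1,1,-0.3,0,0,0,-0.57,1,1,-0.3,0,0,0,-0.57,1,1,-0.3,0,0,0,-0.57,1,1,-0.3,0,0,0,-0.57,1,1,-0.6,0,0,0,-0.57,1,1,-0.6,0,0,0,-0.57,1,1,-0.6,0,0,0,-0.57,1]

```text
time: 2.3
position: [0.4942, -0.0698, 0.2227]
tool_rot: [2.422, 1.998, -0.002]
ft_force: [-0.2, -1.3, -0.7]
grip_width: 0.997
grip_force: 0.0
```

```bash
python3 -c "
from h import *
plan((.528,.241,.16),79)"
```

```text
[ 1.039 -0.086  0.207] [0.    0.002 0.001] [ 0.4942 -0.0698  0.2227] t 2.3
```

jog_arm:
  moves: [1,-0.09,0,0,0,0,1,1,-0.09,0,0,0,0,1,1,-0.09,0,0,0,0,1,1,-0.09,0,0,0,0,1,1,-0.09,0,0,0,0,1,1,-0.09,0.2,0,0,0,1,1,-0.09,0.3,0,0,0,1,1,-0.09,0.3,0,0,0,1]

```text
time: 3.3
position: [0.5255, 0.2273, 0.1298]
tool_rot: [-2.425, -1.995, 0.008]
ft_force: [0.2, 0.0, 1.1]
grip_width: 0.999
grip_force: 0.0
```

```bash
python3 - <<'E'
from h import *
plan((.528,.2412,.0603),79)
s=grab("side");a=s["pixels"][170:330,170:330]
t=grab("top");b=t["pixels"][130:230,140:240]
save(np.hstack([cv2.resize(a,(400,400)),cv2.resize(b,(400,400))]),"pics/d1.png")
E
```

```text
[0.048 0.    0.232] [-0.004  0.002 -0.002] [0.5255 0.2273 0.1298] t 3.3
```

View pics/d1.png

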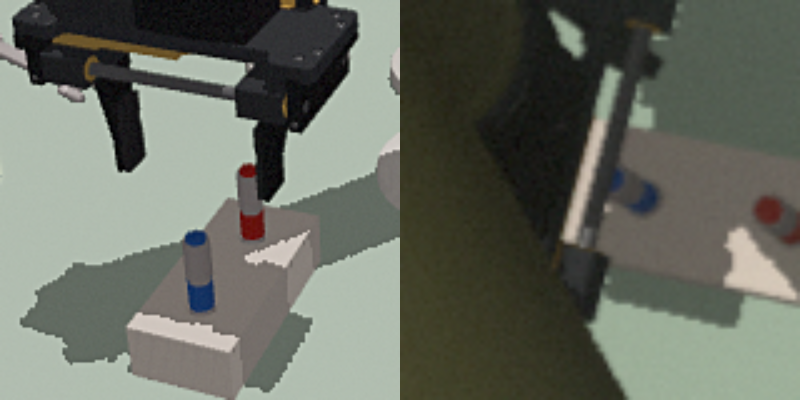

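The picture shows open fingers either side of the columns' line, with blue standing untouched just ahead of the gripper. I'll shift over it, descend and close.

jog_arm:
  moves: [0.048,0,0,0,0,0,1,0.048,0,0,0,0,0,1,0.048,0,0.12,0,0,0,1,0.048,0,0.23,0,0,0,1,0.048,0,0.23,0,0,0,1,0.048,0,0.23,0,0,0,-1,0.048,0,0.23,0,0,0,-1,0.048,0,0.23,0,0,0,-1]
  newtons: 30

```text
time: 4.4
position: [0.5289, 0.2449, 0.0647]
tool_rot: [2.422, 1.999, 0.003]
ft_force: [-0.5, 0.2, 0.5]
grip_width: 0.738
grip_force: 0.0
```

jog_arm:
  moves: [0,0,0,0,0,0,-1,0,0,0,0,0,0,-1,0,0,0,0,0,0,-1,0,0,0,0,0,0,-1,0,0,0,0,0,0,-1,0,0,-0.05,0,0,0,-1,0,0,-0.1,0,0,0,-1,0,0,-0.1,0,0,0,-1]

```text
time: 5.4
position: [0.5294, 0.2453, 0.0956]
tool_rot: [2.422, 1.999, 0.005]
ft_force: [0.2, -0.8, -1.5]
grip_width: 0.196
grip_force: 30.0
```

```bash
python3 - <<'E'
from h import *
plan((.549,-.1585,.2),79)
s=grab("side");print(blob(s["pixels"],(220,180,265,310),"blue")[0])
E
```

```text
[-1.309  0.32  -0.349] [ 0.003 -0.002  0.001] [0.5294 0.2453 0.0956] t 5.4
[([21, 66, 6, 6, 25], [243.68, 248.4]), ([22, 85, 11, 14, 93], [246.71, 272.97])]
```

Lifted: the plug moved up from v 265 to 248 and the fingers hold 17 mm. Next I raise it and carry it over the chuck.

jog_arm:
  moves: [0,0,-0.2,0,0,0,-1,0,0,-0.37,0,0,0,-1,0,0,-0.37,0,0,0,-1,-0.2,0.05,-0.37,0,0,0,-1,-0.4,0.1,-0.37,0,0,0,-1,-0.6,0.15,-0.37,0,0,0,-1,-0.8,0.2,-0.37,0,0,0,-1,-1,0.25,-0.37,0,0,0,-1]

```text
time: 6.45
position: [0.5439, -0.0664, 0.203]
tool_rot: [-2.422, -1.999, 0.003]
ft_force: [-0.1, -0.9, -2.0]
grip_width: 0.199
grip_force: 30.0
```

jog_arm:
  moves: [-0.1,0.02,0,0,0,0,-1,-0.2,0.04,0,0,0,0,-1,-0.28,0.06,0,0,0,0,-1,-0.28,0.06,0,0,0,0,-1,-0.28,0.06,0,0,0,0,-1,-0.28,0.06,0,0,0,0,-1,-0.28,0.06,0,0,0,0,-1,-0.28,0.06,0,0,0,0,-1]

```text
time: 7.45
position: [0.5469, -0.1496, 0.2046]
tool_rot: [2.422, 2.001, -0.0]
ft_force: [0.4, -0.0, -0.8]
grip_width: 0.197
grip_force: 30.0
```

```bash
python3 - <<'E'
from h import *
plan((.55,-.1545,.0855),79)
s=grab("side");a=s["pixels"][70:230,220:380]
t=grab("top");b=t["pixels"][110:230,320:440]
save(np.hstack([cv2.resize(a,(400,400)),cv2.resize(b,(400,400))]),"pics/d2.png")
E
```

```text
[-0.014  0.013  0.397] [0.    0.    0.002] [ 0.5469 -0.1496  0.2046] t 7.45
```

View pics/d2.png

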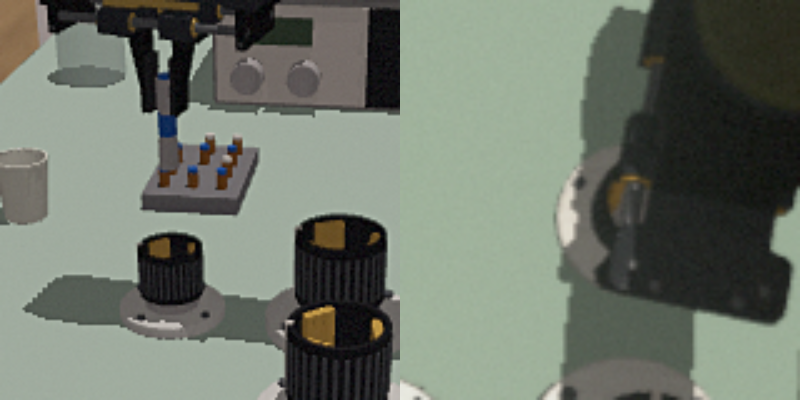

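The column hangs upright at side-view u≈287, against 288 for the chuck axis. I'll descend partway and check it by measurement.

jog_arm:
  moves: [-0.014,0.013,0.1,0,0,0,-1,-0.014,0.013,0.2,0,0,0,-1,-0.014,0.013,0.2,0,0,0,-1,-0.014,0.013,0.2,0,0,0,-1,-0.014,0.013,0.2,0,0,0,-1,-0.014,0.013,0.2,0,0,0,-1,-0.014,0.013,0.2,0,0,0,-1,-0.014,0.013,0.2,0,0,0,-1]

```text
time: 8.55
position: [0.5499, -0.155, 0.1447]
tool_rot: [2.422, 2.0, -0.0]
ft_force: [0.5, 0.1, -2.3]
grip_width: 0.194
grip_force: 30.0
```

```bash
python3 - <<'E'
from h import *
plan((.55,-.1545,.0855),79)
s=grab("side");B=blob(s["pixels"],(270,80,305,165),"blue")[0];print(B)
z=ctrl.get_state()["position"][2]-.0556
for st,c in B: print(onz(s,*c,z+.085),onz(s,*c,z+.04))
print(onz(s,288.3,169.3,.072))
E
```

```text
[0.002 0.    0.197] [0.    0.    0.001] [ 0.5499 -0.155   0.1447] t 8.55
[([14, 45, 4, 3, 11], [285.64, 125.91]), ([30, 47, 4, 3, 10], [301.5, 128.2]), ([25, 56, 4, 3, 9], [296.56, 137.33]), ([13, 61, 8, 8, 56], [286.88, 144.54])]
[ 0.55161851 -0.15966414  0.17402714] [ 0.57920088 -0.27772314  0.12902714]
[ 0.51413711 -0.1502789   0.17402714] [ 0.53724981 -0.26721871  0.12902714]
[ 0.51451095 -0.09633379  0.17402714] [ 0.53766824 -0.20684064  0.12902714]
[ 0.52637006 -0.05543507  0.17402714] [ 0.55094154 -0.16106475  0.12902714]
[ 0.54777462 -0.15109028  0.072     ]
```

jog_arm:
  moves: [0,-0.006,0.05,0,0,0,-1,0,-0.006,0.1,0,0,0,-1,0,-0.006,0.13,0,0,0,-1,0,-0.006,0.15,0,0,0,-1,0,-0.006,0.17,0,0,0,-1,0,-0.006,0.18,0,0,0,-1,0,-0.006,0.19,0,0,0,-1,0,-0.006,0.193,0,0,0,-1]

```text
time: 9.6
position: [0.5481, -0.1547, 0.0866]
tool_rot: [2.422, 2.0, -0.0]
ft_force: [0.7, -0.9, -1.6]
grip_width: 0.2
grip_force: 30.0
```

jog_arm:
  moves: [0,0,0,0,0,0,-1,0,0,0.003,0,0,0,-1,0,0,0.003,0,0,0,-1,0,0,0.006,0,0,0,-1,0,0,0.006,0,0,0,-1,0,0,0.01,0,0,0,-1,0,0,0.01,0,0,0,-1,0,0,0.01,0,0,0,-1]

```text
time: 10.6
position: [0.5481, -0.1546, 0.0836]
tool_rot: [-2.423, -2.0, 0.0]
ft_force: [0.5, -0.4, -1.7]
grip_width: 0.2
grip_force: 30.0
```

jog_arm:
  moves: [0,0,0.002,0,0,0,-1,0,0,0.002,0,0,0,-1,0,0,0.004,0,0,0,-1,0,0,0.004,0,0,0,-1,0,0,0.006,0,0,0,-1,0,0,0.006,0,0,0,-1,0,0,0.006,0,0,0,-1,0,0,0.006,0,0,0,-1]

```text
time: 11.6
position: [0.5483, -0.1547, 0.0824]
tool_rot: [2.422, 2.0, 0.0]
ft_force: [-1.9, 0.3, 5.3]
grip_width: 0.194
grip_force: 30.0
```

```bash
python3 - <<'E'
from h import *
S=ctrl.get_state();print(S["ft_force"],S["position"])
s=grab("side");B=blob(s["pixels"],(270,100,305,185),"blue")[0];print(B)
save(cv2.resize(s["pixels"][100:220,230:350],(600,600),interpolation=0),"pics/d3.png")
E
```

```text
[-1.90620539  0.28695886  5.26591041] [ 0.548297   -0.15466274  0.08235539]
[([15, 50, 5, 4, 15], [287.47, 151.67]), ([16, 66, 7, 7, 41], [288.66, 169.44])]
```

View pics/d3.png

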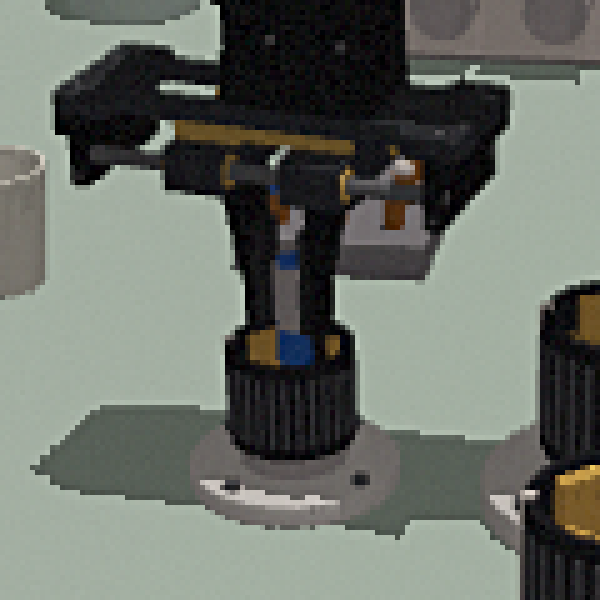

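The contact force rose to about 5 N upward, and the picture shows the column inside the jaws with the plug at (287,152). It's seated, so I release it and rise.

jog_arm:
  moves: [0,0,-0.006,0,0,0,-0.4,0,0,-0.006,0,0,0,-0.4,0,0,-0.006,0,0,0,0,0,0,-0.006,0,0,0,1,0,0,-0.006,0,0,0,1,0,0,-0.006,0,0,0,1,0,0,-0.006,0,0,0,1,0,0,-0.006,0,0,0,1]

```text
time: 12.65
position: [0.5481, -0.1546, 0.0836]
tool_rot: [2.423, 2.0, -0.0]
ft_force: [0.5, -0.0, 1.0]
grip_width: 0.9
grip_force: 0.0
```

jog_arm:
  moves: [0,0,-0.05,0,0,0,1,0,0,-0.1,0,0,0,1,0,0,-0.2,0,0,0,1,0,0,-0.2,0,0,0,1,0,0,-0.2,0,0,0,1,0,0,-0.2,0,0,0,1,0,0,-0.2,0,0,0,1,0,0,-0.2,0,0,0,1]

```text
time: 13.65
position: [0.5478, -0.1545, 0.1432]
tool_rot: [-2.422, -2.0, 0.001]
ft_force: [0.6, -0.4, 0.3]
grip_width: 1.003
grip_force: 0.0
```

```bash
python3 - <<'E'
from h import *
S=ctrl.get_state();print(S["joint_positions"].round(3),S["position"])
s=grab("side");B=blob(s["pixels"],(270,100,305,185),"blue")[0];print(B)
for st,c in B: print(onz(s,*c,.114))
plan((.5485,-.1588,.12),79)
plan((.5485,-.1588,.12),119)
save(cv2.resize(s["pixels"][100:220,230:350],(600,600),interpolation=0),"pics/d4.png")
E
```

```text
[ 0.8    0.265 -0.658  1.738  0.173  1.198 -0.096] [ 0.54784187 -0.1545131   0.14319282]
[([19, 27, 4, 3, 8], [290.25, 127.75]), ([30, 27, 4, 3, 10], [301.5, 128.2]), ([14, 36, 3, 3, 9], [285.0, 137.0]), ([25, 36, 4, 3, 10], [296.4, 137.2]), ([16, 50, 5, 4, 16], [287.75, 151.5]), ([16, 66, 7, 7, 44], [288.82, 169.27])]
[ 0.57394161 -0.30568283  0.114     ]
[ 0.54496798 -0.30626916  0.114     ]
[ 0.57367212 -0.24214189  0.114     ]
[ 0.54594955 -0.24452061  0.114     ]
[ 0.54857466 -0.15659694  0.114     ]
[ 0.52679532 -0.06539566  0.114     ]
[-0.014  0.005  0.078] [-0.001 -0.     0.001] [ 0.5479 -0.1545  0.1433] t 13.7
[-0.014  0.005  0.078] [-0.001 -0.    -0.665] [ 0.5479 -0.1545  0.1433] t 13.7
```

View pics/d4.png

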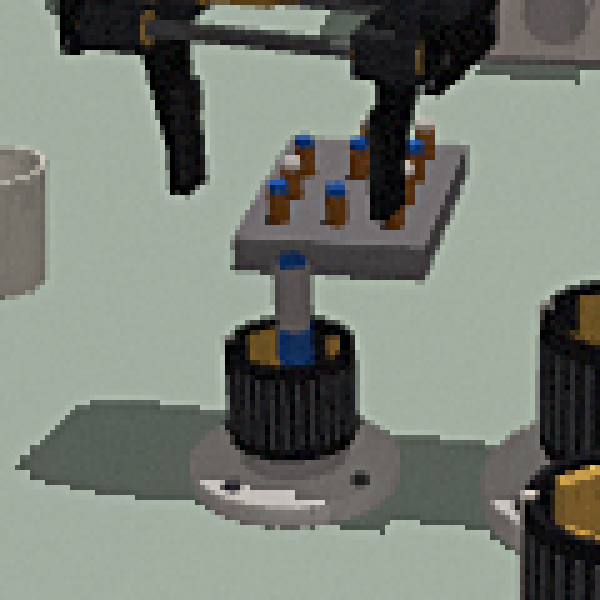

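The column stands free and upright in the jaws. Next I turn the gripper about 40° counter-clockwise, centre it and descend around the sleeve, then close.

jog_arm:
  moves: [-0.014,0.004,0,0,0,-0.17,1,-0.014,0.004,0,0,0,-0.34,1,-0.014,0.004,0,0,0,-0.5,1,-0.014,0.004,0,0,0,-0.65,1,-0.014,0.004,0,0,0,-0.65,1,-0.014,0.004,0.1,0,0,-0.65,1,-0.014,0.004,0.2,0,0,-0.65,1,-0.014,0.004,0.2,0,0,-0.65,1]

```text
time: 14.7
position: [0.5465, -0.1586, 0.0815]
tool_rot: [-1.617, -2.688, 0.001]
ft_force: [-0.1, -0.1, 0.1]
grip_width: 0.997
grip_force: 0.0
```

```bash
python3 -c "
from h import *
S=ctrl.get_state();print(S['ft_force'],S['joint_positions'].round(2))
plan((.5485,-.1588,.0515),118)"
```

```text
[-0.14406771 -0.12745065  0.06335393] [ 0.86  0.35 -0.73  1.79  0.26  1.1   0.52]
[-0.004  0.006  0.1  ] [-0.003 -0.004 -0.001] [ 0.5465 -0.1586  0.0815] t 14.7
```

jog_arm:
  moves: [-0.003,0.005,0.05,0,0,0,1,-0.003,0.005,0.1,0,0,0,1,-0.003,0.005,0.104,0,0,0,1,-0.003,0.005,0.104,0,0,0,1,-0.003,0.005,0.104,0,0,0,-1,-0.003,0.005,0.104,0,0,0,-1,-0.003,0.005,0.104,0,0,0,-1,-0.003,0.005,0.104,0,0,0,-1]
  newtons: 50

```text
time: 15.7
position: [0.5507, -0.1589, 0.0526]
tool_rot: [1.615, 2.694, 0.001]
ft_force: [0.1, 0.9, -0.1]
grip_width: 0.679
grip_force: 50.0
```

jog_arm:
  moves: [0,0,0,0,0,0,-1,0,0,0,0,0,0,-1,0,0,0,0,0,0,-1,0,0,0,0,0,0,-1,0,0,0,0,0,0.02,-1,0,0,0,0,0,0.05,-1,0,0,0,0,0,0.1,-1,0,0,0,0,0,0.1,-1]

```text
time: 16.7
position: [0.5505, -0.159, 0.0526]
tool_rot: [1.756, 2.604, 0.001]
ft_force: [3.0, 0.4, 0.5]
grip_width: 0.674
grip_force: 50.0
```

```bash
python3 -c "
from h import *
S=ctrl.get_state();print(S['ft_force'],S['torque'],S['position'])
plan((.5485,-.1588,.0515),118)"
```

```text
[2.9764474  0.42159598 0.47705071] [ 0.23216768 -0.76072656 -0.25647082] [ 0.55051653 -0.15900707  0.05262272]
[ 0.003 -0.006  0.004] [ 0.001  0.    -0.1  ] [ 0.5505 -0.159   0.0526] t 16.7
```

Gripped at 59 mm. The sleeve turns with 0.26 N m, as stated, so I keep turning.

jog_arm:
  moves: [0,0,0,0,0,0.08,-1,0,0,0,0,0,0.16,-1,0,0,0,0,0,0.24,-1,0,0,0,0,0,0.32,-1,0,0,0,0,0,0.4,-1,0,0,0,0,0,0.48,-1,0,0,0,0,0,0.56,-1,0,0,0,0,0,0.56,-1]
  newtons: 60

```text
time: 17.7
position: [0.5498, -0.1591, 0.0526]
tool_rot: [-2.433, -1.987, 0.001]
ft_force: [-0.7, 1.7, 3.5]
grip_width: 0.676
grip_force: 60.0
```

```bash
python3 -c "
from h import *
S=ctrl.get_state();print(S['ft_force'],S['torque'],S['position'],S['joint_positions'].round(2))
plan((.5485,-.1588,.0515),118)"
```

```text
[-0.71861168  1.72218286  3.50613543] [ 0.13216081 -0.18452655 -0.21853443] [ 0.54980981 -0.15907539  0.05259523] [ 0.74  0.36 -0.59  1.82  0.23  1.03 -0.14]
[ 0.    -0.004  0.004] [-0.001 -0.    -0.659] [ 0.5498 -0.1591  0.0526] t 17.7
```

jog_arm:
  moves: [0,0,0,0,0,0.03,-1,0,0,0,0,0,0.06,-1,0,0,0,0,0,0.09,-1,0,0,0,0,0,0.12,-1,0,0,0,0,0,0.15,-1,0,0,0,0,0,0.18,-1,0,0,0,0,0,0.2,-1,0,0,0,0,0,0.2,-1]

```text
time: 18.7
position: [0.5495, -0.159, 0.0526]
tool_rot: [2.625, 1.726, -0.003]
ft_force: [-1.8, 1.0, 4.7]
grip_width: 0.676
grip_force: 60.0
```

```bash
python3 -c "
from h import *
S=ctrl.get_state();print(S['ft_force'],S['torque'],S['position'])
plan((.5485,-.1588,.0515),118)"
```

```text
[-1.80938661  1.03282867  4.73447206] [0.11641753 0.22518747 0.95337576] [ 0.54954524 -0.15903851  0.05258267]
[-0.001 -0.004  0.004] [-0.002  0.001 -0.856] [ 0.5495 -0.159   0.0526] t 18.7
```

jog_arm:
  moves: [0,0,0,0,0,0.02,-1,0,0,0,0,0,0.04,-1,0,0,0,0,0,0.06,-1,0,0,0,0,0,0.06,-1,0,0,0,0,0,0.06,-1,0,0,0,0,0,0.06,-1,0,0,0,0,0,0.06,-1,0,0,0,0,0,0.06,-1]

```text
time: 19.7
position: [0.5495, -0.159, 0.0526]
tool_rot: [2.676, 1.645, -0.004]
ft_force: [-2.6, 1.0, 5.6]
grip_width: 0.673
grip_force: 60.0
```

```bash
python3 -c "
from h import *
S=ctrl.get_state();print(S['ft_force'],S['torque'],S['position'])
plan((.5485,-.1588,.0515),118)"
```

```text
[-2.61448519  0.96148692  5.59529739] [0.0576401  0.39389248 1.54524456] [ 0.54946661 -0.15898122  0.05258344]
[-0.001 -0.003  0.004] [-0.002  0.001 -0.914] [ 0.5495 -0.159   0.0526] t 19.7
```

jog_arm:
  moves: [0,0,0,0,0,0.02,-1,0,0,0,0,0,0.04,-1,0,0,0,0,0,0.06,-1,0,0,0,0,0,0.08,-1,0,0,0,0,0,0.08,-1,0,0,0,0,0,0.08,-1,0,0,0,0,0,0.08,-1,0,0,0,0,0,0.08,-1]

```text
time: 20.7
position: [0.5494, -0.159, 0.0526]
tool_rot: [2.74, 1.535, -0.005]
ft_force: [-2.6, 0.8, 6.7]
grip_width: 0.673
grip_force: 60.0
```

```bash
python3 -c "
from h import *
S=ctrl.get_state();print(S['ft_force'],S['torque'],S['position'])
plan((.5485,-.1588,.0515),118)"
```

```text
[-2.58279531  0.75650268  6.65034439] [0.03657534 0.46880934 2.37138951] [ 0.54937087 -0.15895919  0.05260841]
[-0.001 -0.003  0.004] [-0.002  0.002 -0.992] [ 0.5494 -0.159   0.0526] t 20.7
```

jog_arm:
  moves: [0,0,0,0,0,0.02,-1,0,0,0,0,0,0.04,-1,0,0,0,0,0,0.06,-1,0,0,0,0,0,0.08,-1,0,0,0,0,0,0.08,-1,0,0,0,0,0,0.08,-1,0,0,0,0,0,0.08,-1,0,0,0,0,0,0.08,-1]

```text
time: 21.7
position: [0.5495, -0.1586, 0.0526]
tool_rot: [2.8, 1.422, -0.005]
ft_force: [-2.4, -0.5, 6.0]
grip_width: 0.674
grip_force: 60.0
```

```bash
python3 - <<'E'
from h import *
S=ctrl.get_state();print(S['ft_force'],S['torque'],S['position'])
plan((.5485,-.1588,.0515),118)
E
```

```text
[-2.36948093 -0.45193855  6.01847382] [0.08134107 0.55578996 2.94413973] [ 0.54947619 -0.15855126  0.05259346]
[-0.003 -0.002  0.004] [-0.002  0.003 -1.069] [ 0.5495 -0.1586  0.0526] t 21.7
```

jog_arm:
  moves: [0,0,0,0,0,0.02,-1,0,0,0,0,0,0.04,-1,0,0,0,0,0,0.06,-1,0,0,0,0,0,0.08,-1,0,0,0,0,0,0.1,-1,0,0,0,0,0,0.1,-1,0,0,0,0,0,0.1,-1,0,0,0,0,0,0.1,-1]

```text
time: 22.7
position: [0.5506, -0.1573, 0.0527]
tool_rot: [-2.875, -1.264, -0.001]
ft_force: [-0.5, 4.6, 5.7]
grip_width: 0.684
grip_force: 60.0
```

```bash
python3 - <<'E'
from h import *
S=ctrl.get_state();print(S['ft_force'],S['torque'],S['position'])
plan((.5485,-.1588,.0515),118)
E
```

```text
[-0.48798518  4.61516555  5.72558405] [ 0.98258048 -0.11024402  2.29089378] [ 0.55059439 -0.15730696  0.05274094]
[-0.008 -0.002  0.004] [ 0.000e+00 -1.000e-03 -1.176e+00] [ 0.5506 -0.1573  0.0527] t 22.7
```

The torque peaked near 3 N m and then the pads slipped, so the sleeve has stopped. I let go, rise and look.

jog_arm:
  moves: [0,0,0,0,0,0,1,0,0,0,0,0,0,1,0,0,0,0,0,0,1,0,0,0,0,0,0,1,0,0,-0.1,0,0,0,1,0,0,-0.2,0,0,0,1,0,0,-0.35,0,0,0,1,0,0,-0.5,0,0,0,1]

```text
time: 23.7
position: [0.5499, -0.1591, 0.2036]
tool_rot: [-2.878, -1.259, 0.001]
ft_force: [1.0, -0.5, 0.2]
grip_width: 0.999
grip_force: 0.0
```

jog_arm:
  moves: [0,-0.3,-0.1,0,0,0,1,0,-0.5,-0.1,0,0,0,1,0.4,-0.5,-0.1,0,0,0,1,0.8,-0.5,-0.1,0,0,0,1,0.8,-0.5,-0.1,0,0,0,1,0.8,-0.5,-0.1,0,0,0,1,0.8,-0.5,-0.1,0,0,0,1,0.8,-0.5,-0.1,0,0,0,1]

```text
time: 24.7
position: [0.6025, 0.1185, 0.2319]
tool_rot: [-2.878, -1.26, 0.002]
ft_force: [1.6, -1.2, 0.9]
grip_width: 0.996
grip_force: 0.0
```

```bash
python3 - <<'E'
from h import *
S=ctrl.get_state();print(S['position'],S["joint_positions"].round(2))
s=grab("side");t=grab("top")
print(blob(s["pixels"],(270,140,305,185),"blue")[0],blob(t["pixels"],(360,140,425,200),"blue")[0])
save(np.hstack([cv2.resize(s["pixels"][140:210,255:325],(400,400),interpolation=0),cv2.resize(t["pixels"][140:205,360:425],(400,400),interpolation=0)]),"pics/d5.png")
E
```

```text
[0.60249167 0.1185434  0.23185782] [ 0.38  0.33 -0.77  1.51  0.23  1.4  -1.15]
[([14, 10, 6, 4, 18], [286.72, 151.39]), ([14, 24, 8, 9, 39], [287.9, 168.03])] [([36, 22, 6, 6, 29], [398.59, 164.72])]
```

View pics/d5.png

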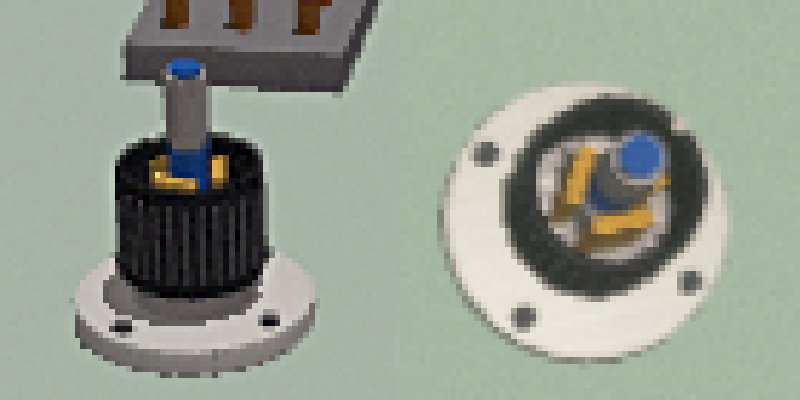

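```bash
python3 - <<'E'
from h import *
t=grab("top");T0=np.load("top0.npy")
c=np.array([.5495,-.159])
def prof(px,lab):
    rows=[]
    for a in np.arange(0,360,2):
        v=0
        vals=[]
        for r in(.0275,.0285,.0295):
            p=np.array([c[0]+r*np.cos(np.radians(a)),c[1]-r*np.sin(np.radians(a)),.072])
            q=R.from_rotvec(t["rotation"]).inv().apply(p-t["xyz"])
            u=t["cx"]+t["fx"]*q[0]/-q[2];w=t["cy"]-t["fy"]*q[1]/-q[2]
            vals.append(cv2.getRectSubPix(cv2.cvtColor(px,cv2.COLOR_RGB2GRAY),(1,1),(float(u),float(w)))[0,0])
        rows.append((np.mean(vals)))
    print(lab,[int(x) for x in rows[-12:]+rows[:45]])
prof(T0,"start, from -24deg cw step 2");prof(t["pixels"],"now")
E
```

```text
start, from -24deg cw step 2 [66, 65, 60, 56, 54, 56, 58, 61, 61, 74, 101, 118, 126, 123, 105, 90, 75, 62, 56, 52, 52, 55, 59, 58, 57, 57, 61, 61, 59, 61, 63, 66, 68, 69, 69, 69, 69, 68, 65, 62, 58, 58, 56, 63, 66, 65, 60, 58, 65, 72, 74, 68, 68, 72, 74, 75, 72]
now [88, 89, 89, 88, 86, 86, 86, 84, 82, 84, 92, 97, 98, 98, 95, 91, 88, 86, 87, 86, 81, 81, 87, 89, 85, 82, 86, 86, 84, 88, 93, 108, 133, 160, 178, 176, 158, 132, 110, 95, 86, 85, 83, 91, 96, 95, 95, 97, 101, 104, 105, 98, 98, 102, 99, 93, 91]
```

```bash
python3 - <<'E'
from h import *
t=grab("top");s=grab("side")
print("blue top",onz(t,398.59,164.72,.114),tri(ray(t,398.59,164.72),ray(s,286.72,151.39))[0])
print("red",blob(s["pixels"],(260,228,282,275),"red")[0])
E
```

```text
blue top [ 0.54996055 -0.15877139  0.114     ] [ 0.5508365  -0.15888507  0.11303549]
red [([6, 7, 7, 6, 36], [268.89, 237.5]), ([6, 26, 10, 12, 95], [270.34, 260.09])]
```

```bash
python3 -c "
from bench import ctrl
print(ctrl.close_job())"
```

```text
the job is handed in; nothing more can be done
None
```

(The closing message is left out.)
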